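# Clock the sensor-bung position on an exhaust tube with a V-saddle angle gauge

### The job

Pick up the angle gauge by its black handle and straddle its V-saddle squarely over the pen line on the clamped exhaust tube, with the dial facing the tube's open end. Rock the gauge around the tube until its swinging pointer comes to rest at the index tab on the dial's rim, and finish while still holding it there, fully seated on the tube, so that the spot for the sensor bung can be marked. Leave the spray can, hammer, tray and tube offcut where they are.

Things in the scene. Friction and masses are not known exactly. Their poses are not given: they have to be found in the camera images.
- gauge_grip (a point): centre of the black handle of the V-saddle angle gauge (204 mm tall, about 0.5 kg, stands upright at the start). Handle: 24 mm along x, 28 mm along y (pinch it across this), 50 mm tall. Gauge axes: x out of the dial's face, y to the right as one looks at the dial, z up through the handle. The dial case, 100 mm across, 24 mm thick, is centred 81 mm below this point, its top 31 mm below
- gauge_seat (a point): point of the gauge (same axes, 176.8 mm straight below gauge_grip) that lies on the tube's axis when the saddle is fully seated. The saddle is an upside-down V of 90 degrees, open downward, running along x, 44 mm long, 88 mm wide over its feet; inner apex 31.8 mm above this point, feet 2.2 mm below it
- line (a point): point on the axis of the steel exhaust tube at the dark pen line round it. x runs along the level tube to its open end, z up. Tube 45 mm in diameter, immovable, axis 82 mm above the bench; split wooden clamp blocks (38 mm along x, 89 wide, tops 38 mm above the axis) are centred 105 mm either side of the line, on a joist offcut 300 x 140 x 38 mm
- mouth (a point): centre of the tube's open end, 185 mm along x from the line, turned away from the robot within about 20 degrees. The other end has a flat two-bolt flange
- pointer (a joint): angle of the swinging pointer (black needle, round weight at its tail) on the dial, rad, about the gauge's x axis at the dial's centre: 0 towards the handle, positive anticlockwise (left) as one looks at the dial. The weight keeps the needle upright after a second or so of swinging, so leaning the handle to the right, as one looks at the dial, makes the value grow by the same angle
- index (a joint): angle of the steel T-shaped index tab on the dial's rim, same zero and sense as the pointer: 14 to 32 degrees to the left of the handle; it stays as set. The pointer is on the mark when both angles are equal
- spraycan: spray can, 66 mm diameter, 190 mm tall, origin under its centre; bystander
- hammer: hammer lying on the bench, 260 mm long along its x, origin under its middle; bystander
- bungtray: small steel tray of weld-in bungs, 100 x 150 x 35 mm, origin under its centre; bystander
- offcut: short piece of tube standing on end, 45 mm diameter, 75 mm tall, origin under its centre; bystander
- gauge: the whole gauge; origin between its feet on the level they stand on, 179 mm below gauge_grip, same axes. At the start it stands on the bench with the dial away from the robot (+x) within about 30 degrees
- tube: the exhaust tube; same point and axes as line
- pointer_tip (a point): tip of the needle, 39 mm from the dial's centre; its z axis runs along the needle
- index_tip (a point): inner end of the index tab, 37 mm from the dial's centre; its z axis points from the dial's centre to the tab
There are look-alikes about, which are no part of the job. What is shaped like the gauge but blue is not meant.

How it is judged:
On the way, in this order (a step that is already met when the one before it is completed fails the run):
1. the gauge is held by the fingers, clear of the bench (contact force between the fingers and gauge above 2 N and height (world z) of gauge above 0.03 m), for 0.1 s.
2. the held gauge sits on the tube over the pen line, dial to the open end (x of line in the frame of gauge_seat between -0.012 and 0.012 m and y of line in the frame of gauge_seat between -0.003 and 0.003 m and z of line in the frame of gauge_seat between -0.003 and 0.003 m and angle between the x axis of gauge_seat and the x axis of line, either way round below 0.09 rad and x of mouth in the frame of gauge_seat above 0.1 m and contact force between gauge and tube above 0.4 N and contact force between the fingers and gauge above 2 N), for 0.2 s.
At the end, for the whole second after the job is handed in: the fingers hold the gauge (over 2 N); its saddle is seated on the tube (within 3 mm, over 0.4 N of contact), centred within 12 mm of the pen line, square to the tube within 5 degrees, dial towards the open end; the pointer is within 4 degrees of the index tab and at rest (under 0.15 rad/s) (all of step 2 and angle between the z axis of pointer_tip and the z axis of index_tip, either way round below 0.07 rad and velocity of joint pointer between -0.15 and 0.15 rad/s and angular speed of gauge below 0.05 rad/s and height (world z) of gauge above 0.06 m); the arm keeps its last pose, push and grip.
It fails at once if the spray can is pushed aside by more than 20 mm (distance of spraycan from where it was at the start of the episode above 0.02 m).
It fails at once if the hammer is pushed aside by more than 20 mm (distance of hammer from where it was at the start of the episode above 0.02 m).
It fails at once if the tray of bungs is pushed aside by more than 20 mm (distance of bungtray from where it was at the start of the episode above 0.02 m).
It fails at once if the tube offcut is pushed aside by more than 20 mm (distance of offcut from where it was at the start of the episode above 0.02 m).
It also fails if it takes over 53 s, if anything falls off the work surface, if the arm or the gripper's body presses on something with over 40 N, if the wrist force passes 120 N, or if a joint passes its speed limit or range.

### The arm

A 7-joint arm with a two-finger parallel gripper is mounted at the origin on the work surface. World frame = base frame: x ahead of the robot, y to its left, z up, the work surface at z = 0. Lengths are in m, angles in rad, forces in N, time in s.
With the tool pointing down it reaches from about 0.35 to 0.9 m from the base axis. Payload 8.1 kg.
Tool frame: the origin (TCP) lies on the centre line of the jaws, within the pads' length; the fingertips stand 19 mm ahead of it and the grasp point (between the pads) is the TCP; z points along the fingers, y is the direction in which the jaws open and shut (so a half turn about z gives the same grasp; the last joint's range is limited). The gripper opens to 92 mm and grips with 3 to 60 N. Pads are 19 mm wide; open, the fingers measure 130 mm over their backs; the gripper's body (75 mm by 190 mm) begins 47 mm behind the grasp point.
Start: joints at [-1.282, 0.434, 0.025, 1.573, -0.012, 1.134, -0.075], TCP at [0.239, 0.578, 0.246] pointing down, gripper open.
Joint ranges: [-2.62, 2.62], [-0.44, 2.09], [-1.27, 1.32], [0.08, 2.57], [-1.32, 4.46], [0.12, 2], [-2.74, 2.74]. Speed limits (rad/s): [2.22, 2.22, 3.01, 3.01, 3.14, 3.14, 3.14].

### API

Orientations are given as a rotation vector (axis times angle).
In Python, from cell import monitor, imaging, workorder, outline_of gives the robot as it stands.
- The arm moves only by the tool move_arm, never from a script. Its argument "series" is a list of rows, each a list of 6 numbers: the shift along the world's x, y, z in cm, then the turn, a rotation vector about the world's x, y, z in degrees. A call has 1 to 8 rows; each row shifts and turns the commanded pose from where the row before left it; what a row does not reach is not made up. A row lasts 1/10 s, in which the tool goes at most 50 mm and 8.59 degrees, less where a joint would pass 70% of its speed; a pose out of reach is approached as far as the arm can. A call with a gripper value outside its range is refused whole. "grip" is the opening, from 0 (shut) to 1 (fully open), set as the call begins (left out, the last holds). The fingers move at their own pace and stop on an object; "force" is the grip in N (left out, the last holds). Time passes only in rows, so rows that do not move let the fingers close. It gives the time, the measured TCP pose, the force and the opening at its end, in the units of the state.
- monitor.observe(): the state, without advancing time (a new reading comes with each control period).
- imaging.get_image(name): name is "side" or "top"; returns a dict with "color" (480x640x3 uint8, red, green, blue), "fx", "fy", "cx", "cy" (pixels), "rvec" (rotation vector, rad) and "tvec" (3), from world to camera coordinates, as OpenCV has them. Camera axes: x right, y down, z forward; pixel columns grow to the right and rows downward; lengths in m; the calibration is good to about 2 mm. A picture is of the moment at which its call begins. There is no depth.
- workorder.sign_off(): hands the job in, once; it reports no verdict.
Trained networks look in the newest picture that a camera, given by its name, has taken for a name from the list of things; names that differ only in an ending like _2 or _b are one class to them, and where a whole thing is asked for, a point or a joint stands for the part that bears it (a point fixed in the world has none). Each returns a list of dicts, best first, with "p" (0 to 1); they miss things now and then, are a little off and sometimes report something else, mostly with a low value. They report only what shows in the picture. A call takes as long as a camera call. They do not tell look-alikes from the thing itself.
- outline_of(camera, thing): "mask" (480x640 bool, what is visible of it) and "rect" ([left, top, width, height] in pixels, round what is visible of it).
The state is a dict: "clock": time; "joints": joint angles; "dq": joint speeds; "joint_efforts": joint torques, N m; "position": TCP position; "ee_rot": TCP orientation; "force": force on the tool from outside, world axes, zero at the start; "ft_torque": the same for the moment, N m; "width": opening from 0.0 (shut) to 1.0 (fully open).
Only numpy, scipy, OpenCV 4.12 (cv2) and the standard library are available. Lean on these libraries where they do the work, as an engineer would, in place of code of your own. Each camera call takes 0.05 s, during which the arm holds its last target. There are 200 camera calls.

## Working session

There is one attempt and no reset: what is moved stays moved. The work goes in short steps, Python scripts to look and compute and a tool call to move; the robot and the scene stay as the last step left them, time stands still between calls to the robot, and variables do not carry over. Pictures are saved under pics/ and viewed, about 8 in all and at most 12, crops included, and the job is handed in when it is done.

Besides the shell and the picture viewer there is one more tool, called after "Emit:" as name(argument=value, ...), one argument or row to a line, values as JSON. move_arm: Moves the arm, as the interface text tells. Its arguments: {"type":"object","properties":{"series":{"type":"array"},"grip":{"type":"number"},"force":{"type":"number"}},"required":["series"]}

```bash
mkdir -p pics
cat > h.py <<'E'
import numpy as np, cv2
from cell import monitor, imaging, workorder, outline_of
def cam(n):
    d=imaging.get_image(n); R=cv2.Rodrigues(np.array(d['rvec'],float))[0]
    d['R']=R; d['t']=np.array(d['tvec'],float).ravel(); d['K']=np.array([[d['fx'],0,d['cx']],[0,d['fy'],d['cy']],[0,0,1.]])
    return d
def proj(d,P): 
    c=np.atleast_2d(P)@d['R'].T+d['t']; q=c@d['K'].T; return q[:,:2]/q[:,2:]
def onz(d,uv,z):
    o=-d['R'].T@d['t']; r=d['R'].T@np.linalg.inv(d['K'])@np.array([uv[0],uv[1],1.]); return o+r*(z-o[2])/r[2]
def save(d,n): cv2.imwrite('pics/'+n,d['color'][:,:,::-1])
E
python3 - <<'E'
from h import *
for n in ('side','top'):
    d=cam(n); save(d,n+'0.png'); print(n,-d['R'].T@d['t'],d['R'][2],d['fx'])
    for th in ('gauge','tube','spraycan','hammer','bungtray','offcut','gauge_grip','pointer','index'):
        for o in outline_of(n,th):
            m=np.argwhere(o['mask']); print(th,round(o['p'],2),o['rect'],m.mean(0)[::-1].round(1) if len(m) else None)
print(monitor.observe())
E
```

```text
side [0.52830003 0.8698234  1.16727782] [ 0.0636642  -0.65017862 -0.75710939] 614.4535164320862
gauge 0.91 [345.7, 171.4, 27.2, 77.4] [358.1 209.5]
gauge 0.57 [292.2, 162.8, 37.2, 67.4] [310.  195.9]
tube 0.68 [236.0, 295.9, 171.5, 69.8] [324. 324.]
tube 0.53 [344.7, 172.1, 24.4, 77.0] [357.7 210.1]
spraycan 0.56 [300.9, 106.5, 26.6, 70.4] [314.8 136. ]
hammer 0.73 [356.2, 157.2, 88.6, 15.4] [401.7 167.5]
hammer 0.28 [377.7, 416.8, 30.4, 39.6] [392.  437.4]
bungtray 0.6 [290.7, 418.0, 58.0, 60.5] [319.6 450.2]
offcut 0.76 [377.1, 419.7, 27.6, 37.1] [392.  437.7]
offcut 0.43 [343.6, 170.7, 27.0, 77.6] [357.8 210. ]
offcut 0.16 [233.3, 296.2, 174.9, 68.1] [323.8 324. ]
gauge_grip 0.73 [287.9, 160.7, 41.7, 70.7] [309.6 196.1]
gauge_grip 0.63 [341.6, 170.4, 29.0, 78.4] [357.8 210.5]
pointer 0.49 [234.1, 295.3, 173.1, 68.3] [323.5 323.8]
pointer 0.34 [345.0, 171.6, 27.6, 75.4] [358.  210.2]
index 0.2 [301.1, 105.4, 27.9, 67.8] [315.  136.7]
top [ 0.44734352 -0.01517163  1.22308531] [ 0.14450346  0.01676974 -0.98936218] 463.7764141344994
gauge 0.97 [369.4, 265.7, 44.8, 27.2] [391.9 277.3]

[... 591 characters left out ...]
3.3]
{'clock': 1.0, 'joints': array([-1.28159083,  0.43446804,  0.02499143,  1.5732447 , -0.01160889,
        1.13399749, -0.07510479]), 'dq': array([-1.78538675e-03, -1.87399147e-04, -1.35996345e-03,  2.71747612e-03,
        4.33544422e-04,  7.78494919e-05, -6.33032824e-04]), 'joint_efforts': array([ 1.95257430e-04, -6.67695665e+01,  9.83676128e-01, -3.14804792e+01,
       -6.07797434e-02,  3.28717986e-02, -5.13295561e-06]), 'position': array([0.23867645, 0.57762102, 0.24574428]), 'ee_rot': array([6.11649729e-01, 3.08147210e+00, 4.29344584e-05]), 'force': array([-0.41576141,  1.02655818,  0.52838988]), 'ft_torque': array([ 0.03650554,  0.01374964, -0.00832934]), 'width': 0.9994446582699895}
```

Run:
```python
import cv2,numpy as np
s=cv2.imread('pics/side0.png')[90:480,220:460]; t=cv2.imread('pics/top0.png')[150:380,110:530]
cv2.imwrite('pics/a.png',cv2.resize(s,None,fx=1.5,fy=1.5,interpolation=2)); 
cv2.imwrite('pics/b.png',cv2.resize(t,None,fx=1.9,fy=1.9,interpolation=2))
g=cv2.imread('pics/side0.png')[155:260,280:380]
cv2.imwrite('pics/c.png',cv2.resize(g,None,fx=5,fy=5,interpolation=2))
```

```text
(no output)
```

View pics/a.png

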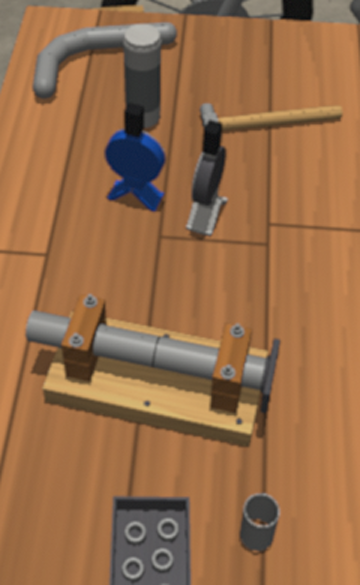

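View pics/b.png

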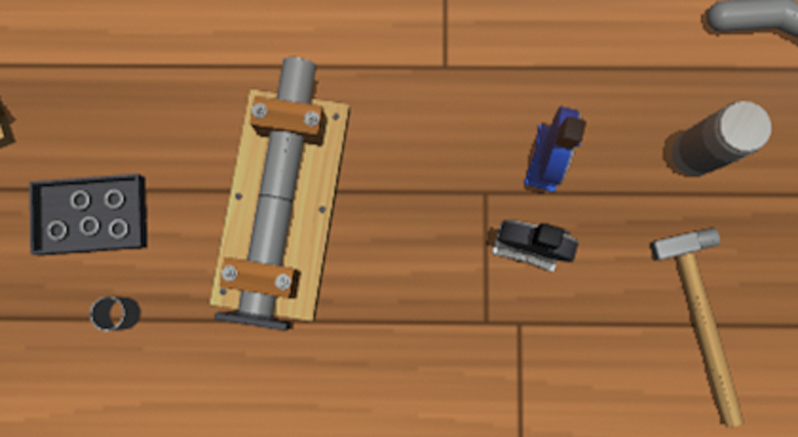

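View pics/c.png

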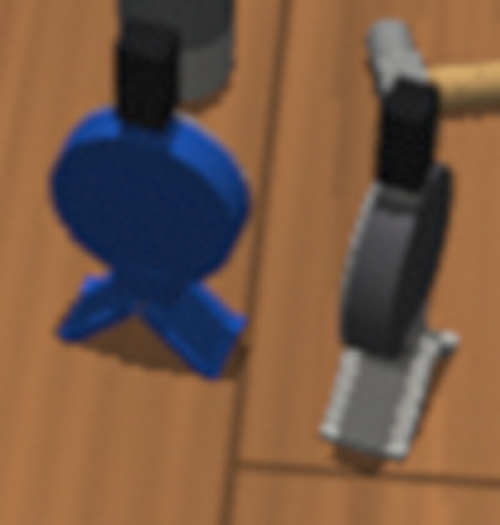

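```bash
cat >> h.py <<'E'
def parts():
    a=np.linspace(0,2*np.pi,25)
    box=lambda x,y,z:np.array([[i,j,k] for i in x for j in y for k in z])
    dial=np.array([[x,.05*np.cos(t),.098+.05*np.sin(t)] for x in(-.012,.012) for t in a])
    legs=[np.array([[x,s*y,z] for x in(-.022,.022) for y,z in((0,.034),(0,.040),(.034,0),(.044,0.0),(.044,.005))]) for s in(-1,1)]
    return [box((-.012,.012),(-.014,.014),(.148,.204)),dial]+legs
PARTS=parts()
def render(d,R,p,S=2):
    m=np.zeros((480*S,640*S),np.uint8)
    for P in PARTS:
        q=proj(d,P@R.T+p); h=cv2.convexHull(np.round((q+.5)*S*16).astype(np.int32)); cv2.fillConvexPoly(m,h,1,shift=4)
    return m
E
python3 - <<'E'
from h import *
from scipy.optimize import minimize, least_squares
D={n:cam(n) for n in('side','top')}; M={}
for n,near in(('side',(358,210)),('top',(392,277))):
    o=min(outline_of(n,'gauge'),key=lambda o:np.hypot(*(np.array(o['rect'][:2])+np.array(o['rect'][2:])/2-near)))
    M[n]=cv2.resize(o['mask'].astype(np.uint8),None,fx=2,fy=2,interpolation=0)
def cost(v):
    R=cv2.Rodrigues(np.array([0,0,np.radians(v[2])]))[0]; c=0
    for n in D:
        r=render(D[n],R,np.array([v[0]/100,v[1]/100,0])); c-=(r&M[n]).sum()/(r|M[n]).sum()
    return c
g=onz(D['top'],(398.4,273.7),.204); print('handle guess',g)
for y0 in(-18,0,-30): 
    r=minimize(cost,[g[0]*100,g[1]*100,y0],method='Nelder-Mead',options=dict(initial_simplex=[[g[0]*100,g[1]*100,y0],[g[0]*100+1,g[1]*100,y0],[g[0]*100,g[1]*100+1,y0],[g[0]*100,g[1]*100,y0+10]])); print(r.x,r.fun)
# tube
L={}
for n in D:
    im=D[n]['color']; hsv=cv2.cvtColor(im,cv2.COLOR_RGB2HSV); pts=[]
    if n=='top':
        for r in range(228,282):
            c=np.arange(232,285); c=c[hsv[r,232:285,1]<70]
            if len(c)>8: pts.append((c.mean(),r,len(c)))
    else:
        for c in range(288,362):
            lo,hi=295,360; r=np.arange(lo,hi); r=r[hsv[lo:hi,c,1]<70]
            if len(r)>8: pts.append((c,r.mean(),len(r)))
    pts=np.array(pts); w=np.median(pts[:,2]); pts=pts[abs(pts[:,2]-w)<2.5]; print(n,len(pts),w,pts[0],pts[-1]); L[n]=pts[:,:2]
def res(v):
    p=np.array([v[0],v[1],.082]); u=np.array([np.cos(v[2]),np.sin(v[2]),0]); e=[]
    for n in D:
        q=proj(D[n],[p-.05*u,p+.05*u]); t=(q[1]-q[0])/np.linalg.norm(q[1]-q[0]); nn=np.array([-t[1],t[0]]); e+=list((L[n]-q[0])@nn/np.sqrt(len(L[n])))
    return e+[0*v[0]]
p0=onz(D['top'],(255.8,253.7),.1045); print('line',p0,onz(D['side'],(323.3,323.3),.1045))
s=least_squares(res,[p0[0],p0[1],-.1]); print(s.x,np.degrees(s.x[2]),s.cost)
# pen line profile along axis on the visible surface
u=np.array([np.cos(s.x[2]),np.sin(s.x[2]),0]); base=np.array([s.x[0],s.x[1],.1045])
for n in D:
    g=cv2.cvtColor(D[n]['color'],cv2.COLOR_RGB2GRAY)
    ts=np.arange(-.03,.0301,.004); q=proj(D[n],base+ts[:,None]*u); print(n,[(round(t*1000),int(cv2.getRectSubPix(g,(1,1),tuple(map(float,x)))[0,0])) for t,x in zip(ts,q)])
E
```

```text
Traceback (most recent call last):
ValueError: min() iterable argument is empty
```

```bash
cat >> h.py <<'E'
def gmask(n,near,names=('gauge','gauge_grip')):
    for k in range(4):
        d=cam(n); os=[]
        for th in names: os+=outline_of(n,th)
        c=[(np.hypot(*(np.array(o['rect'][:2])+np.array(o['rect'][2:])/2-near)),i) for i,o in enumerate(os)]
        if c and min(c)[0]<25: return d,cv2.resize(os[min(c)[1]]['mask'].astype(np.uint8),None,fx=2,fy=2,interpolation=0)
    return d,None
E
cat > fit.py <<'E'
from h import *
from scipy.optimize import minimize, least_squares
D={};M={}
for n,near in(('side',(358,210)),('top',(392,277))): D[n],M[n]=gmask(n,near); print(n,M[n] is not None)
def cost(v):
    R=cv2.Rodrigues(np.array([0,0,np.radians(v[2])]))[0]; c=0
    for n in D:
        if M[n] is None: continue
        r=render(D[n],R,np.array([v[0]/100,v[1]/100,0])); c-=(r&M[n]).sum()/(r|M[n]).sum()
    return c
g=onz(D['top'],(398.4,273.7),.204); print('handle guess',g)
for y0 in(-18,0,-30): 
    r=minimize(cost,[g[0]*100,g[1]*100,y0],method='Nelder-Mead',options=dict(initial_simplex=[[g[0]*100,g[1]*100,y0],[g[0]*100+1,g[1]*100,y0],[g[0]*100,g[1]*100+1,y0],[g[0]*100,g[1]*100,y0+10]])); print(r.x,r.fun)
L={}
for n in D:
    im=D[n]['color']; hsv=cv2.cvtColor(im,cv2.COLOR_RGB2HSV); pts=[]
    if n=='top':
        for r in range(228,282):
            c=np.arange(232,285); c=c[hsv[r,232:285,1]<70]
            if len(c)>8: pts.append((c.mean(),r,len(c)))
    else:
        for c in range(288,362):
            r=np.arange(295,360); r=r[hsv[295:360,c,1]<70]
            if len(r)>8: pts.append((c,r.mean(),len(r)))
    pts=np.array(pts); w=np.median(pts[:,2]); pts=pts[abs(pts[:,2]-w)<2.5]; print(n,len(pts),w,pts[0],pts[-1]); L[n]=pts[:,:2]
p0=onz(D['top'],(255.8,253.7),.1045); print('line',p0,onz(D['side'],(323.3,323.3),.1045))
def res(v,names=('side','top')):
    p=np.array([p0[0],v[0],.082]); u=np.array([np.cos(v[1]),np.sin(v[1]),0]); e=[]
    for n in names:
        q=proj(D[n],[p-.05*u,p+.05*u]); t=(q[1]-q[0])/np.linalg.norm(q[1]-q[0]); e+=list((L[n]-q[0])@np.array([-t[1],t[0]])/np.sqrt(len(L[n])))
    return e
for nm in(['side'],['top'],['side','top']):
    s=least_squares(res,[p0[1],-.1],args=(nm,)); print(nm,p0[0],s.x,np.degrees(s.x[1]),s.cost)
u=np.array([np.cos(s.x[1]),np.sin(s.x[1]),0]); base=np.array([p0[0],s.x[0],.1045])
for n in D:
    g=cv2.cvtColor(D[n]['color'],cv2.COLOR_RGB2GRAY)
    ts=np.arange(-.03,.0301,.003); q=proj(D[n],base+ts[:,None]*u); print(n,[(round(t*1000),int(cv2.getRectSubPix(g,(1,1),tuple(map(float,x)))[0,0])) for t,x in zip(ts,q)])
E
python3 fit.py
```

```text
side True
top True
handle guess [ 0.53356122 -0.18119106  0.204     ]
[ 53.72061268 -18.39269659 -17.41560787] -1.867948655085458
[ 53.71904477 -18.45774243 -17.45843446] -1.8705282657087143
[ 53.72035634 -18.48239976 -17.49872464] -1.8704379977890753
side 70 21.0 [288. 316.  23.] [360.  331.5  22. ]
top 51 18.0 [259.5 228.   18. ] [249.5 281.   18. ]
line [0.58816265 0.14820494 0.1045    ] [0.59088674 0.16645794 0.1045    ]
['side'] 0.5881626470621187 [ 0.15405682 -0.15280951] -8.755340185843945 0.10791418074518855
['top'] 0.5881626470621187 [ 0.15487537 -0.14836892] -8.500912894613164 0.17726725544591365
['side', 'top'] 0.5881626470621187 [ 0.15446222 -0.15105704] -8.654930857269553 0.3135363253166025
side [(-30, 156), (-27, 155), (-24, 156), (-21, 156), (-18, 156), (-15, 156), (-12, 156), (-9, 155), (-6, 155), (-3, 155), (0, 137), (3, 123), (6, 150), (9, 156), (12, 155), (15, 155), (18, 155), (21, 155), (24, 154), (27, 155), (30, 155)]
top [(-30, 168), (-27, 167), (-24, 167), (-21, 168), (-18, 168), (-15, 167), (-12, 167), (-9, 167), (-6, 168), (-3, 167), (0, 134), (3, 131), (6, 165), (9, 167), (12, 166), (15, 165), (18, 165), (21, 166), (24, 166), (27, 165), (30, 165)]
```

Candidates for the gauge: the grey/black one (top 392,277; side 358,210) and the blue one (top 402,227; side 310,196). The task excludes blue, so I choose the grey/black one; the close crop shows its black handle, grey dial case and steel saddle. The pen line is at top 256,254 / side 323,323.

Emit:
move_arm(
  series=[
    [1.5,-3.8,0.2,0,0,1],
    [1.5,-3.8,0.2,0,0,1],
    [1.5,-3.8,0.2,0,0,1],
    [1.5,-3.8,0.2,0,0,1],
    [1.5,-3.8,0.2,0,0,1],
    [1.5,-3.8,0,0,0,0],
    [1.5,-3.8,0,0,0,0],
    [1.5,-3.8,0,0,0,0],
  ],
  grip=1,
)

```text
clock: 2.25
position: [0.3591, 0.2721, 0.256]
ee_rot: [0.477, 3.105, 0.001]
force: [0.9, 0.0, 0.2]
width: 1.0
```

Emit:
move_arm(
  series=[
    [1.5,-3.8,0,0,0,0],
    [1.5,-3.8,0,0,0,0],
    [1.5,-3.8,0,0,0,0],
    [1.5,-3.8,0,0,0,0],
    [1.5,-3.8,0,0,0,0],
    [1.5,-3.8,0,0,0,0],
    [1.5,-3.8,0,0,0,0],
    [1.5,-3.8,0,0,0,0],
  ],
)

```text
clock: 3.05
position: [0.4791, -0.0319, 0.2561]
ee_rot: [0.476, 3.104, 0.001]
force: [1.0, 0.5, -0.1]
width: 1.002
```

Emit:
move_arm(
  series=[
    [1.5,-3.8,0,0,0,0],
    [1.5,-3.8,0,0,0,0],
    [1.5,-3.8,0,0,0,0],
    [1.3,-3.8,0,0,0,0],
    [0,0,0,0,0,0],
  ],
)

```text
clock: 3.55
position: [0.537, -0.1886, 0.256]
ee_rot: [0.487, 3.102, -0.006]
force: [-0.1, 0.6, 0.1]
width: 0.999
```

Emit:
move_arm(
  series=[
    [0,0.4,-1.5,0,0,0],
    [0,0,-2,0,0,0],
    [0,0,-2,0,0,0],
    [0,0,-1.5,0,0,0],
    [0,0,-0.7,0,0,0],
    [0,0,0,0,0,0],
  ],
)

```text
clock: 4.15
position: [0.5362, -0.1778, 0.1781]
ee_rot: [-0.476, -3.104, -0.0]
force: [0.2, 0.2, -0.1]
width: 0.999
```

Emit:
move_arm(
  series=[
    [0,0,0,0,0,0],
    [0,0,0,0,0,0],
    [0,0,0,0,0,0],
    [0,0,0,0,0,0],
    [0,0,0,0,0,0],
    [0,0,0,0,0,0],
    [0,0,0,0,0,0],
  ],
  grip=0,
  force=40,
)

```text
clock: 4.85
position: [0.5367, -0.1784, 0.1788]
ee_rot: [0.476, 3.105, -0.0]
force: [-1.0, -2.3, 1.0]
width: 0.442
```

Emit:
move_arm(
  series=[
    [0,0,0,0,0,0],
    [0,0,0,0,0,0],
    [0,0,0,0,0,0],
    [0,0,0,0,0,0],
    [0,0,0,0,0,0],
  ],
)

```text
clock: 5.35
position: [0.5364, -0.1781, 0.1784]
ee_rot: [-0.476, -3.104, -0.0]
force: [1.2, -0.0, -4.2]
width: 0.305
```

Emit:
move_arm(
  series=[
    [0,0,1,0,0,0],
    [0,0,2.5,0,0,0],
    [0,1,4,0,0,5],
    [-0.5,3,4,0,0,8],
    [-0.5,4,4,0,0,8],
    [-0.5,4,4,0,0,8],
    [-0.5,4,2,0,0,8],
    [0,4,1,0,0,8],
  ],
)

```text
clock: 6.15
position: [0.5177, 0.0128, 0.3974]
ee_rot: [-0.754, 3.045, -0.001]
force: [1.9, 0.3, -5.4]
width: 0.304
```

```bash
python3 -c "
from h import *
s=monitor.observe(); print(s['joints'].round(2),s['position'].round(4),s['width'],s['force'])
d=cam('side'); print(proj(d,s['position']))"
```

```text
[-0.35  0.16  0.27  1.59 -0.04  1.39  1.98] [0.5177 0.0128 0.3974] 0.30370245937178836 [ 1.87924917  0.25052834 -5.39023209]
[[370.35442894 168.97212054]]
```

Emit:
move_arm(
  series=[
    [0,3,0,0,0,7.5],
    [0,3,0,0,0,7.5],
    [0,3,0,0,0,7.5],
    [0,3,0,0,0,7.5],
    [0,0,1,6.4,-4,0],
    [0,0,1,6.4,-4,0],
    [0,0,1,6.4,-4,0],
    [0,0,0,0,0,0],
  ],
)

```text
clock: 7.0
position: [0.5174, 0.1278, 0.4255]
ee_rot: [-1.33, 2.441, 0.271]
force: [-0.2, -1.8, -5.2]
width: 0.305
```

```bash
cat > rect.py <<'E'
from h import *
import sys
# gauge axes from tool: z_g=-z_t, y_g=+-y_t (sign: chosen at the grasp), front face x=+.012
s=monitor.observe(); T=cv2.Rodrigues(np.array(s['ee_rot']))[0]; print(s['joints'].round(2),s['position'].round(3),s['width'])
G=np.c_[-T[:,0],T[:,1],-T[:,2]]; p=s['position']; print(G.round(3))
d=cam('side'); save(d,sys.argv[1]+'_raw.png'); c=p-.081*G[:,2]+.012*G[:,0]
h=.055; Q=[c+h*(a*G[:,1]+b*G[:,2]) for a,b in((-1,1),(1,1),(1,-1),(-1,-1))]
q=proj(d,Q).astype(np.float32); print(q.round(1).tolist())
N=560; H=cv2.getPerspectiveTransform(q,np.float32([[0,0],[N,0],[N,N],[0,N]]))
w=cv2.warpPerspective(d['color'],H,(N,N),flags=cv2.INTER_CUBIC); cv2.imwrite('pics/'+sys.argv[1]+'.png',w[:,:,::-1])
E
python3 rect.py d1
```

```text
[-0.31  0.03  0.17  1.73 -0.33  1.14  2.53] [0.517 0.128 0.425] 0.3048848348466272
[[ 0.5   -0.841 -0.209]
 [ 0.774  0.542 -0.327]
 [ 0.388  0.002  0.922]]
[[335.20001220703125, 203.10000610351562], [387.70001220703125, 231.89999389648438], [369.5, 284.79998779296875], [320.29998779296875, 255.3000030517578]]
```

View pics/d1.png

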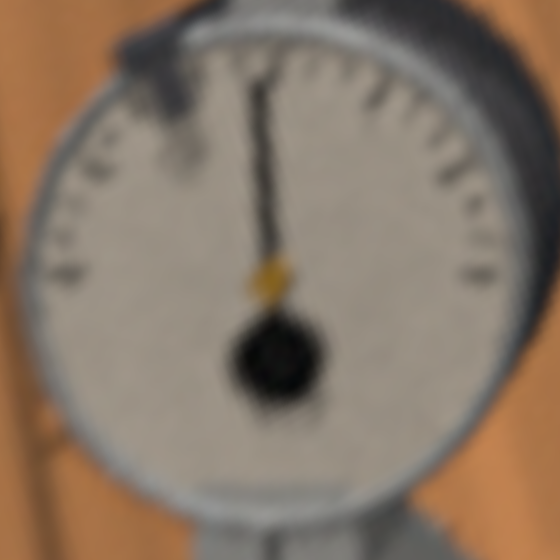

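Emit:
move_arm(
  series=[
    [0,3,3,0,0,0],
    [0,4,4,0,0,3],
    [0,4,4,0,0,3],
    [0,4,4,0,0,4],
    [0,3,3,0,0,4],
    [0,2,2,0,0,0],
    [0,0,0,0,0,0],
    [0,0,0,0,0,0],
  ],
)

```text
clock: 7.85
position: [0.5178, 0.319, 0.6087]
ee_rot: [-1.643, 2.278, 0.33]
force: [0.4, -0.4, -5.7]
width: 0.303
```

Emit:
move_arm(
  series=[
    [0,0,0,0,0,0],
    [0,0,0,0,0,0],
    [0,0,0,0,0,0],
    [0,0,0,0,0,0],
    [0,0,0,0,0,0],
    [0,0,0,0,0,0],
    [0,0,0,0,0,0],
    [0,0,0,0,0,0],
  ],
)

```text
clock: 8.65
position: [0.5179, 0.3179, 0.61]
ee_rot: [-1.639, 2.275, 0.332]
force: [0.3, -0.6, -5.6]
width: 0.304
```

```bash
python3 rect.py d2
```

```text
[-0.51  0.17  0.04  1.13 -0.28  1.55  2.31] [0.518 0.318 0.61 ] 0.30408764333894667
[[ 0.293 -0.949 -0.119]
 [ 0.875  0.316 -0.366]
 [ 0.385  0.003  0.923]]
[[323.8999938964844, 214.5], [404.70001220703125, 239.89999389648438], [386.8999938964844, 312.1000061035156], [311.70001220703125, 285.70001220703125]]
```

View pics/d2.png

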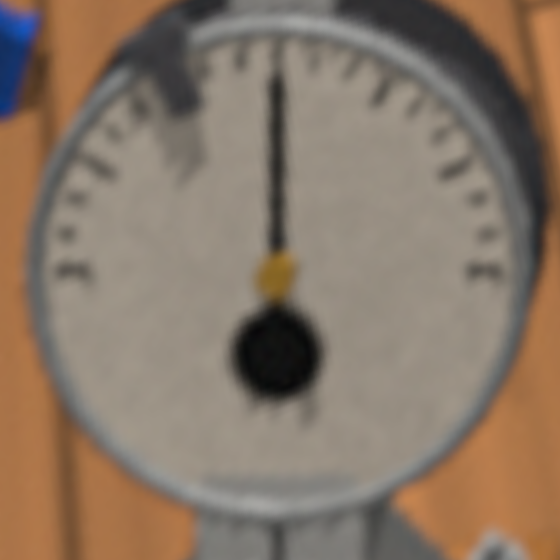

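Run:
```python
from h import *
s=monitor.observe(); T=cv2.Rodrigues(np.array(s['ee_rot']))[0]; G=np.c_[-T[:,0],T[:,1],-T[:,2]]; p=s['position']
d=cam('side'); g=cv2.cvtColor(d['color'],cv2.COLOR_RGB2GRAY).astype(np.float32)
# global image offset so that the needle pivot/ring fits: use 90deg marks seen at y=270,x centre 279 in warp => shift
off=np.array([279-280,270-280])/560*.11  # y right, z down, m
for x in(.012,.014,.016,.018):
    c=p-.081*G[:,2]+x*G[:,0]+off[0]*G[:,1]-off[1]*G[:,2]
    out=[]
    for r in(.036,.038,.040,.042,.044,.046):
        th=np.radians(np.arange(10,50,.5)); P=c+r*(-np.sin(th)[:,None]*G[:,1]+np.cos(th)[:,None]*G[:,2])
        q=proj(d,P).astype(np.float32); v=cv2.remap(g,q[None,:,0],q[None,:,1],cv2.INTER_LINEAR)[0]
        w=np.clip(115-v,0,None); out.append((r,round(float((w*np.degrees(th)).sum()/w.sum()),1) if w.sum() else None,int(v.min()),round(float((w>0).sum()*.5),1)))
    print(x,out)
o=-d['R'].T@d['t']; print('view dir in gauge',((o-c)/np.linalg.norm(o-c))@G)
im=cv2.imread('pics/d2_raw.png')[205:265,310:370]; cv2.imwrite('pics/e.png',cv2.resize(im,None,fx=9,fy=9,interpolation=2))
```

```text
0.012 [(0.036, 30.8, 73, 15.0), (0.038, 30.3, 56, 15.5), (0.04, 30.3, 58, 22.0), (0.042, 29.4, 58, 27.5), (0.044, 29.1, 59, 25.0), (0.046, 28.8, 58, 32.5)]
0.014 [(0.036, 29.6, 84, 13.5), (0.038, 29.0, 58, 15.0), (0.04, 28.8, 57, 19.5), (0.042, 28.8, 58, 25.5), (0.044, 28.1, 59, 24.5), (0.046, 28.2, 59, 25.0)]
0.016 [(0.036, 28.8, 97, 11.5), (0.038, 27.6, 63, 15.0), (0.04, 27.3, 55, 17.5), (0.042, 28.1, 58, 22.5), (0.044, 27.1, 59, 24.5), (0.046, 26.9, 59, 22.5)]
0.018 [(0.036, 28.1, 106, 9.0), (0.038, 26.6, 73, 14.0), (0.04, 26.0, 56, 15.0), (0.042, 26.9, 58, 20.5), (0.044, 26.5, 58, 23.0), (0.046, 25.6, 59, 22.0)]
view dir in gauge [0.84941632 0.20705684 0.4854064 ]
```

Emit:
move_arm(
  series=[
    [0,0,0,0,0,6],
    [0,0,0,0,0,7],
    [0,0,0,6.7,-1.2,0],
    [0,0,0,6.7,-1.2,0],
    [0,0,0,6.7,-1.2,0],
    [0,0,0,6.7,-1.2,0],
    [0,0,0,0,0,0],
    [0,0,0,0,0,0],
  ],
)

```text
clock: 9.55
position: [0.5225, 0.3169, 0.6023]
ee_rot: [-1.719, 1.887, 0.607]
force: [-0.4, -1.0, -4.6]
width: 0.302
```

```bash
python3 rect.py d3
python3 - <<'E'
from h import *
s=monitor.observe(); T=cv2.Rodrigues(np.array(s['ee_rot']))[0]; G=np.c_[-T[:,0],T[:,1],-T[:,2]]; p=s['position']
d=cam('side'); o=-d['R'].T@d['t']; c=p-.081*G[:,2]; print('view dir in gauge',((o-c)/np.linalg.norm(o-c))@G)
E
```

```text
[-0.02  0.16 -0.33  1.3  -0.57  1.38  2.73] [0.522 0.317 0.602] 0.302053588651698
[[ 0.067 -0.995 -0.073]
 [ 0.766  0.098 -0.635]
 [ 0.639 -0.013  0.769]]
[[320.29998779296875, 223.5], [406.1000061035156, 236.39999389648438], [392.8999938964844, 319.8999938964844], [309.29998779296875, 306.0]]
view dir in gauge [0.97771988 0.04883353 0.20415463]
```

View pics/d3.png

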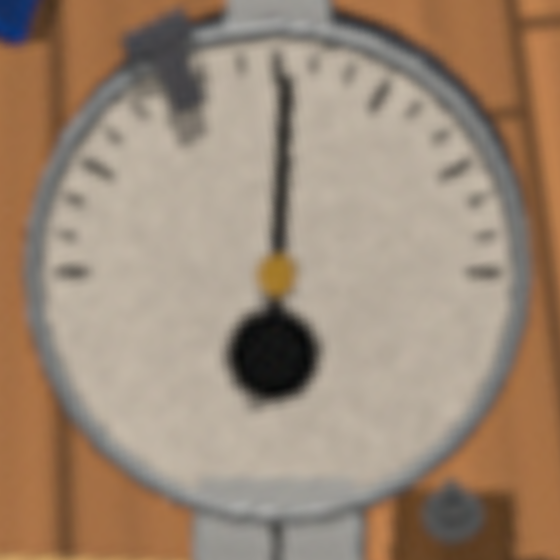

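Run:
```python
import cv2,numpy as np
for f in('d2','d3'):
    g=cv2.imread(f'pics/{f}.png',0).astype(np.float32)
    cx,cy=(279,270) if f=='d2' else (278.5,271)
    out=[]
    for mm in(37,38,39,40,42,44,46):
        th=np.radians(np.arange(12,46,.25)); r=mm*560/110
        v=cv2.remap(g,(cx-r*np.sin(th)).astype(np.float32)[None],(cy-r*np.cos(th)).astype(np.float32)[None],1)[0]
        w=np.clip(120-v,0,None); out.append((mm,round(float((w*np.degrees(th)).sum()/w.sum()),1),(w>0).sum()*.25))
    print(f,out)
```

```text
d2 [(37, 30.4, np.float64(16.75)), (38, 30.3, np.float64(17.5)), (39, 30.2, np.float64(19.5)), (40, 30.8, np.float64(23.75)), (42, 30.5, np.float64(26.0)), (44, 29.8, np.float64(24.25)), (46, 28.6, np.float64(34.0))]
d3 [(37, 28.6, np.float64(11.0)), (38, 28.3, np.float64(11.25)), (39, 27.9, np.float64(11.25)), (40, 27.6, np.float64(11.75)), (42, 27.6, np.float64(12.0)), (44, 28.3, np.float64(13.75)), (46, 28.4, np.float64(22.25))]
```

Emit:
move_arm(
  series=[
    [0,-1,0,-7.97,0.78,0],
    [0,-1,0,-7.97,0.78,0],
    [0,-1,0,-7.97,0.78,0],
    [0,-1,0,-7.97,0.78,0],
    [0,-1,0,-7.9,0.78,0],
    [0,-1,-1,0,0,-7.8],
    [0,-1,-1,0,0,-7.8],
    [0,-1,-1,0,0,-7.8],
  ],
)

```text
clock: 10.45
position: [0.5209, 0.2413, 0.5724]
ee_rot: [-1.605, 2.697, -0.014]
force: [0.8, 1.0, -4.8]
width: 0.305
```

Emit:
move_arm(
  series=[
    [0.5,-1,-2,0,0,-7.8],
    [0.5,-1,-2,0,0,-7.8],
    [1,-1,-2,0,0,-7.8],
    [1,-1,-2,0,0,-7.8],
    [1,-1,-2,0,0,-7.8],
    [1,-1,-2,0,0,-7.8],
    [1,-1,-2,0,0,-7.8],
    [0,0,0,0,0,0],
  ],
)

```text
clock: 11.25
position: [0.5817, 0.1684, 0.4298]
ee_rot: [0.186, -3.131, 0.018]
force: [-0.0, -0.6, -4.4]
width: 0.304
```

```bash
cat > todo.py <<'E'
from h import *
import sys
def todo(roll,up,line=(.590,.1543,.082),yaw=-8.65,off=(0.0008,0,0.0006)):
    s=monitor.observe(); T=cv2.Rodrigues(np.array(s['ee_rot']))[0]; G=np.c_[-T[:,0],T[:,1],-T[:,2]]
    W=cv2.Rodrigues(np.array([0,0,np.radians(yaw)]))[0]@cv2.Rodrigues(np.array([np.radians(roll),0,0]))[0]
    tgt=np.array(line)+W@(np.array([0,0,.1768+up])-np.array(off))
    print('q',s['joints'].round(2),'F',np.round(s['force'],1),'clock',s['clock'],'w',round(s['width'],3))
    print('shift cm',(100*(tgt-s['position'])).round(2),'turn deg',np.degrees(cv2.Rodrigues(W@G.T)[0].ravel()).round(2))
    lean=np.degrees(np.arctan2(G[2,1],G[2,2])); print('pointer value expected',round(lean,2))
    return s,G
if __name__=='__main__': todo(float(sys.argv[1]),float(sys.argv[2]))
E
python3 todo.py 0 .06
```

```text
q [-0.34  0.33 -0.05  1.29  0.03  1.54  1.3 ] F [-0.  -0.6 -4.4] clock 11.25 w 0.304
shift cm [  0.75  -1.4  -11.16] turn deg [  0.64  -0.36 -15.45]
pointer value expected -0.65
```

Emit:
move_arm(
  series=[
    [0.4,-0.7,-2,0.32,-0.18,-7.7],
    [0.35,-0.7,-2,0.32,-0.18,-7.7],
    [0,0,-3,0,0,0],
    [0,0,-2.5,0,0,0],
    [0,0,-1.6,0,0,0],
    [0,0,0,0,0,0],
    [0,0,0,0,0,0],
  ],
)

```text
clock: 11.95
position: [0.5893, 0.1563, 0.323]
ee_rot: [0.224, 3.129, 0.005]
force: [-1.1, -0.8, -4.3]
width: 0.304
```

```bash
sed -i 's/arctan2(G\[2,1\]/arctan2(-G[2,1]/' todo.py; python3 todo.py 0 .03
python3 - <<'E'
from h import *
d=cam('side'); t=cam('top'); 
a=cv2.resize(d['color'][190:370,250:400],None,fx=2.6,fy=2.6,interpolation=2); b=cv2.resize(t['color'][170:350,190:310],None,fx=2.6,fy=2.6,interpolation=2)
cv2.imwrite('pics/f.png',np.hstack([a,b])[:,:,::-1])
E
```

```text
q [-0.33  0.36 -0.02  1.5   0.01  1.28  1.08] F [-1.1 -0.8 -4.3] clock 11.95 w 0.304
shift cm [-0.   -0.18 -3.48] turn deg [-0.16  0.3  -0.46]
pointer value expected -0.2
```

View pics/f.png

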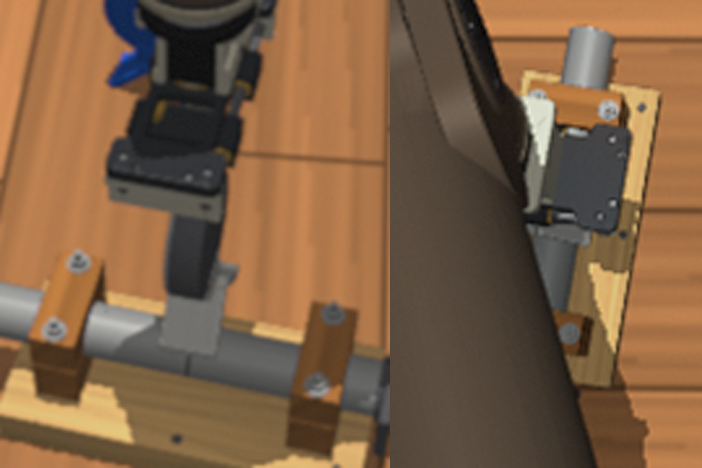

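Emit:
move_arm(
  series=[
    [0,-0.18,-1,-0.16,0.3,-0.46],
    [0,0,-1.5,0,0,0],
    [0,0,-1.5,0,0,0],
    [0,0,-1.2,0,0,0],
    [0,0,-0.6,0,0,0],
    [0,0,0,0,0,0],
    [0,0,0,0,0,0],
  ],
)

```text
clock: 12.75
position: [0.5894, 0.1527, 0.2639]
ee_rot: [-0.243, -3.131, 0.001]
force: [0.6, -0.5, -4.6]
width: 0.303
```

```bash
python3 todo.py 0 0
```

```text
q [-0.33  0.4  -0.02  1.59  0.01  1.16  1.07] F [ 0.6 -0.5 -4.6] clock 12.75 w 0.303
shift cm [-0.01  0.18 -0.57] turn deg [ 0.03 -0.06  0.22]
pointer value expected 0.04
```

Emit:
move_arm(
  series=[
    [0,0.1,-0.2,0,0,0.2],
    [0,0,-0.2,0,0,0],
    [0,0,-0.1,0,0,0],
    [0,0,0,0,0,0],
    [0,0,0,0,0,0],
  ],
)

```text
clock: 13.25
position: [0.5892, 0.154, 0.2586]
ee_rot: [-0.237, -3.132, 0.001]
force: [0.8, 0.8, -3.9]
width: 0.304
```

```bash
python3 todo.py 0 0
```

```text
q [-0.33  0.4  -0.02  1.59  0.01  1.15  1.07] F [ 0.8  0.8 -3.9] clock 13.25 w 0.304
shift cm [ 0.    0.05 -0.04] turn deg [ 0.01 -0.06 -0.  ]
pointer value expected 0.02
```

Emit:
move_arm(
  series=[
    [0,0,-0.1,0,0,0],
    [0,0,0,0,0,0],
    [0,0,0,0,0,0],
  ],
)

```text
clock: 13.55
position: [0.5893, 0.1541, 0.2582]
ee_rot: [-0.237, -3.132, -0.0]
force: [-0.3, 1.8, 4.7]
width: 0.296
```

Emit:
move_arm(
  series=[
    [0,0,-0.1,0,0,0],
    [0,0,0,0,0,0],
    [0,0,0,0,0,0],
  ],
)

```text
clock: 13.85
position: [0.5894, 0.1541, 0.2581]
ee_rot: [0.237, 3.132, 0.001]
force: [-3.4, 0.5, 12.2]
width: 0.304
```

Emit:
move_arm(
  series=[
    [0.18,1.19,-0.04,-3.91,0.6,0],
    [0,0,0,0,0,0],
    [0.18,1.19,-0.13,-3.91,0.6,0],
    [0,0,0,0,0,0],
    [0.18,1.17,-0.21,-3.91,0.6,0],
    [0,0,0,0,0,0],
    [0,0,0,0,0,0],
  ],
)

```text
clock: 14.55
position: [0.5954, 0.1904, 0.2542]
ee_rot: [-0.233, -3.102, 0.322]
force: [-0.5, 2.0, 11.0]
width: 0.302
```

```bash
python3 todo.py -27.7 0;python3 todo.py -11.9 0
```

```text
q [-0.5   0.49  0.02  1.48  0.16  1.3   0.88] F [-0.5  2.  11. ] clock 14.55 w 0.302
shift cm [ 0.62  4.5  -1.62] turn deg [-15.65   2.43  -0.08]
pointer value expected 11.86
q [-0.5   0.49  0.02  1.48  0.16  1.3   0.88] F [-0.5  2.  11. ] clock 14.55 w 0.302
shift cm [-0.07 -0.01  0.02] turn deg [-0.03  0.07 -0.07]
pointer value expected 11.86
```

Tracks exactly, contact kept. Continue.

Emit:
move_arm(
  series=[
    [0.17,1.16,-0.29,-3.91,0.6,0],
    [0,0,0,0,0,0],
    [0.16,1.14,-0.37,-3.91,0.6,0],
    [0,0,0,0,0,0],
    [0.15,1.11,-0.45,-3.91,0.6,0],
    [0,0,0,0,0,0],
    [0.15,1.07,-0.52,-3.91,0.6,0],
    [0,0,0,0,0,0],
  ],
)

```text
clock: 15.35
position: [0.6011, 0.2368, 0.2367]
ee_rot: [-0.221, -3.007, 0.746]
force: [1.3, 3.9, 15.9]
width: 0.302
```

Emit:
move_arm(
  series=[
    [0,0,0,0,0,0],
    [0,0,0,0,0,0],
    [0,0,0,0,0,0],
    [0,0,0,0,0,0],
    [0,0,0,0,0,0],
    [0,0,0,0,0,0],
    [0,0,0,0,0,0],
    [0,0,0,0,0,0],
  ],
)

```text
clock: 16.15
position: [0.6015, 0.2353, 0.2375]
ee_rot: [-0.227, -3.008, 0.739]
force: [0.7, 6.3, 9.6]
width: 0.301
```

```bash
python3 todo.py -27.7 0
python3 - <<'E'
from h import *
d=cam('side'); t=cam('top'); print(np.round(monitor.observe()['force'],1))
a=cv2.resize(d['color'][190:370,250:400],None,fx=2.6,fy=2.6,interpolation=2); b=cv2.resize(t['color'][170:350,190:310],None,fx=2.6,fy=2.6,interpolation=2)
cv2.imwrite('pics/g.png',np.hstack([a,b])[:,:,::-1])
E
```

```text
q [-0.68  0.66  0.07  1.3   0.3   1.52  0.74] F [0.7 6.3 9.6] clock 16.15 w 0.301
shift cm [0.01 0.01 0.05] turn deg [-0.09  0.04 -0.04]
pointer value expected 27.61
[0.1 6.2 8.7]
```

View pics/g.png

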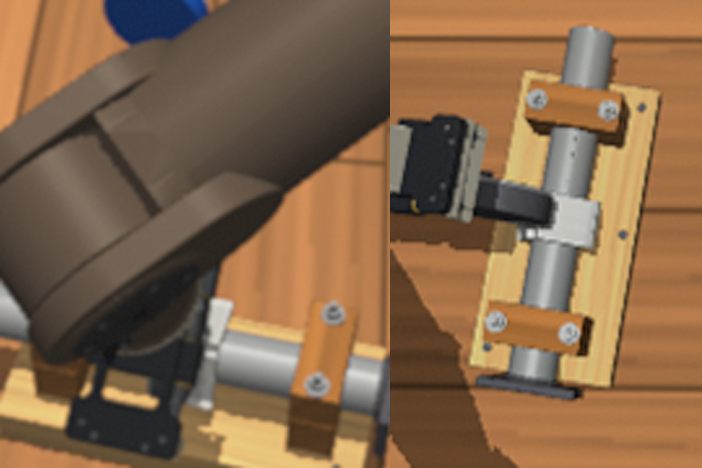

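Emit:
move_arm(
  series=[
    [0,0,0,0,0,0],
    [0,0,0,0,0,0],
    [0,0,0,0,0,0],
    [0,0,0,0,0,0],
    [0,0,0,0,0,0],
    [0,0,0,0,0,0],
    [0,0,0,0,0,0],
    [0,0,0,0,0,0],
  ],
)

```text
clock: 17.05
position: [0.6015, 0.2352, 0.2375]
ee_rot: [-0.227, -3.008, 0.739]
force: [1.3, 5.7, 9.0]
width: 0.302
```

Emit:
move_arm(
  series=[
    [0,0,0,0,0,0],
    [0,0,0,0,0,0],
    [0,0,0,0,0,0],
    [0,0,0,0,0,0],
    [0,0,0,0,0,0],
    [0,0,0,0,0,0],
    [0,0,0,0,0,0],
    [0,0,0,0,0,0],
  ],
)

```text
clock: 17.85
position: [0.6015, 0.2352, 0.2375]
ee_rot: [-0.227, -3.008, 0.739]
force: [0.6, 5.7, 9.3]
width: 0.301
```

```bash
python3 todo.py -27.7 0; python3 -c "
from cell import workorder; print(workorder.sign_off())"
```

```text
q [-0.68  0.66  0.07  1.3   0.3   1.52  0.74] F [0.6 5.7 9.3] clock 17.85 w 0.301
shift cm [0.   0.02 0.05] turn deg [-0.09  0.04 -0.04]
pointer value expected 27.61
the job is handed in; nothing more can be done
None
```

I picked up the grey and black gauge by its handle and read its dial with the side camera. I then seated it over the pen line with the dial towards the open end, leaned it towards the index tab, and handed the job in at 17.9 s while still holding it there.

**Pointer against tab:** the tab read about 27.7° (27.6 to 28.6° in the straightest view, less about half a degree for parallax). The final lean, which sets the pointer's angle, was 27.6° from the arm's pose. I could not see the dial in its final position, so this match is worked out, not observed. An earlier, more slanted picture read about 30° for the tab before any parallax correction, still inside the 4° limit.

**Seating:** the arm pose was within about 0.5 mm of the predicted seated position, with roughly 10 to 15 N on the tube. The last top picture put the saddle a few millimetres from the pen line at most, and the arm pose was square to the measured tube within 0.1°. The arm had been still for about 2.4 s.

**Other items:** I kept the arm well clear of the spray can, hammer, tray and offcut. I did not measure their positions again at the end.

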